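Bolt the hatch of the parts crate

ROBOT

A 6-joint arm with a two-finger parallel gripper is mounted at the origin on a cart in front of the work surface, level with it; the furniture and walls round the work are solid. World frame = base frame: x ahead of the robot, y to its left, z up, the work surface at z = 0. Lengths are in mm, angles in rad, forces in N, time in s.
With the tool pointing down it reaches from about 325 to 925 mm from the base axis. Payload 3.1 kg.
Tool frame: the origin (TCP) lies midway between the tips of the shut fingers; the grasp point (between the pads) lies 19 mm behind it; z points along the fingers, y is the line along which they close (so a half turn about z gives the same grasp; the last joint's range is limited). The gripper opens to 85 mm and grips with 20 to 120 N. Pads are 22 mm wide; open, the fingers measure 114 mm over their backs; the gripper's body (76 mm by 85 mm) begins 54 mm behind the grasp point. The pads swing forward as they close: fully open they stand 13 mm farther back than shut.
Start: joints at [-1.418, 0.217, 1.613, -0, 1.311, -0.112], TCP at [163.594, -603.222, 231.3] pointing down, gripper open.
Joint ranges: [-2.75, 2.75], [-0.78, 2.1], [0.31, 2.55], [-1.13, 4.27], [0.13, 2.63], [-2.58, 2.58]. Speed limits (rad/s): [2.79, 2.79, 3.14, 3.14, 3.14, 3.14].

INTERFACE

Orientations are given as a unit quaternion [x, y, z, w].
In Python, from plant import arm, imaging, sign_off gives the robot as it stands.
- The arm moves only by the shell command python3 -m pendant 'ROWS'. ROWS is text: rows parted by semicolons, each of 7 numbers parted by spaces: the turn, a rotation vector about the tool's x, y, z in degrees, then the shift along the tool's x, y, z in m, then the closure, from -1 (fully open) to 1 (shut). A call has exactly 8 rows; each row shifts and turns the commanded pose from where the row before left it, along the tool's axes as they then stand; what a row does not reach is not made up. A row lasts 1/8 s, in which the tool goes at most 62.5 mm and 10.7 degrees, less where a joint would pass 70% of its speed; a pose out of reach is approached as far as the arm can. A call with a gripper value outside its range is refused whole. The fingers move at their own pace and stop on an object; the grip force is fixed at half the most. Time passes only in rows, so rows that do not move let the fingers close, or fill a call up. It gives the time, the measured TCP pose, the force, the opening and the grip force at its end, in the units of the state.
- arm.get_state(): the state, without advancing time (a new reading comes with each control period).
- imaging.get_image(name): name is "scene" or "top" or "wrist"; returns the picture (480x640x3 uint8, red, green, blue); there is no depth.
- imaging.camera_info(name): a dict with "fx", "fy", "cx", "cy" (pixels), "k1" (the pictures are not rectified: a ray, as slopes to the right and down, at radius r is drawn at 1 + k1 r^2 times it, then the intrinsics apply), "camera_from_world" (4x4, takes a point from world to camera coordinates). Camera axes: x right, y down, z forward; pixel columns grow to the right and rows downward; lengths in mm; the calibration is good to about 2 mm. A picture is of the moment at which its call begins: read the wrist's pose just before it. camera_info takes no time and is no camera call; for the wrist camera it gives the pose at the moment of the call.
- sign_off(): hands the job in; it is judged then, once.
The state is a dict: "time": time; "qpos": joint angles; "dq": joint speeds; "joint_efforts": joint torques, N m; "tool_pos": TCP position; "tool_rot": TCP orientation; "ft_force": force on the tool from outside, world axes, zero at the start; "wrist_torque": the same for the moment, N m; "opening": opening from 0.0 (shut) to 1.0 (fully open); "gripper_force": force on a finger pad.
Only numpy, scipy, OpenCV 4.12 (cv2) and the standard library are available. Lean on these libraries where they do the work, as an engineer would, in place of code of your own. Each camera call takes 0.05 s, during which the arm holds its last target. There are 200 camera calls.

TASK

Lock the hatch of the wooden parts crate with its spring bolt: lift the red handle out of its notch, slide the bolt across into the staple until it meets the stop, and lower the handle fully down into the locking notch so that it stays there when you let go. The notch piece is adjustable and you cannot rely on where it is set, so feel for the stop gently and never force the handle against the notched metal; leave the other things where they are.

Things in the scene. Friction and masses are not known exactly. Their poses are not given: they have to be found in the camera images.
- crate: Plywood parts crate fixed to the bench, 200 (x) x 320 (y) x 90 mm high; origin at the centre of its underside, z up. Pale deck on the -y half, darker closed hatch on the +y half. On top lies a steel barrel bolt, a 12 mm rod along the crate's y axis; the rod's axis is at crate x = +30, z = 114 mm (24 mm above the top). 22 mm wide straps hold the rod at y = -131 and -7 mm.
- staple (a point): Centre of the steel staple on the hatch, 26 mm wide, its top 38 mm above the crate's top. The bolt locks the hatch by sliding towards it (the crate's +y).
- guide: Fixed dark steel comb along the -x side of the rod. Origin on the rod's axis at the drawn-back stem; axes as the crate's. Rest notch at y = 0, ledge 8 mm above the rod's axis, 17 to 21 mm to the -x side. It carries a brass notch piece, screwed tight (see mid_setting), which counts as part of it. Between the notches the ledge holds the handle at 0.4 rad or more.
- mid_setting (a point): Point fixed in the comb's frame, on the rod's axis at y = +56 mm. The brass piece's notch (12 mm wide, 2 mm play either way) is centred up to 14 mm before or beyond it along y: its setting differs each time and is not measured. It bears 15 N at most. Its far side is a stop ear (x = -9 to -27, up to 35 mm above the rod). A raised handle slid gently onto the ear is in line with the notch.
- bolt_slide (a joint): Travel of the bolt along the crate's +y, m: 0 drawn back (handle in the rest notch), about 0.04 to 0.07 with the handle in the locking notch; range 0 to 0.085. A spring draws the bolt back with 4.8 N at 0, growing by 60 N/m (7 to 9 N in the locking notch), besides 0.6 N of friction: let go with the handle raised, it slides back.
- bolt_turn (a joint): Turn of the bolt about its own axis, rad: 0 = handle level, pointing to the crate's -x (seated in a notch), growing as the handle is lifted; stops at 1.1. The handle clears the ledge from about 0.6 and meets the stop ear at any angle up to 0.9. It is light and sinks by its own weight when not held.
- knob (a point): Centre of the red ball at the end of the bolt's handle, 20 mm diameter, 70 mm from the rod's axis on an 8 mm round stem square to the rod; it moves on an arc of 70 mm radius about the rod's axis. At turn 0 it is 24 mm above the crate's top. Pinched from above along the crate's y axis, the ball turns between the fingers.
- masking_tape: Roll of masking tape, 101 mm across, 36 mm high, lying loose on the hatch; origin at the centre of its underside. Leave it.
- screw_jar: Glass jar with beige lid, 63 mm across, 85 mm high, behind the crate; origin at the centre of its underside. Leave it.
- tape_measure: Yellow and black tape measure, 38 x 80 x 67 mm, behind the crate; origin at the centre of its underside. Leave it.
- pliers: Combination pliers with red handles, 44 x 176 x 12 mm, lying to the right of the crate; origin at the centre of their underside. Leave them.

How it is judged (in metres and radians):
On the way, in this order (a step that is already met when the one before it is completed fails the run):
1. the handle is lifted clear of the rest notch while the bolt is still drawn back (value of joint bolt_turn above 0.4 rad and value of joint bolt_slide below 0.02 m), for 0.1 s.
2. the bolt is slid across with the handle raised (value of joint bolt_slide above 0.037 m and value of joint bolt_turn above 0.35 rad), for 0.1 s.
At the end, for the whole second after the job is handed in: The bolt has travelled more than 37 mm into the staple and the handle lies within 0.15 rad of level, down in the locking notch, at rest and let go (value of joint bolt_slide above 0.037 m and value of joint bolt_turn below 0.15 rad and velocity of joint bolt_slide between -0.01 and 0.01 m/s); the robot touches nothing.
It fails at once if the notched guide or its stop is loaded with more than 15 N (contact force between guide and anything else above 15 N).
It fails at once if masking tape moved by more than 30 mm (distance of masking_tape from where it was at the start of the episode above 0.03 m).
It fails at once if screw jar moved by more than 30 mm (distance of screw_jar from where it was at the start of the episode above 0.03 m).
It fails at once if tape measure moved by more than 30 mm (distance of tape_measure from where it was at the start of the episode above 0.03 m).
It fails at once if pliers moved by more than 30 mm (distance of pliers from where it was at the start of the episode above 0.03 m).
It also fails if it takes over 48 s, if anything falls off the work surface, if the arm or the gripper's body presses on something with over 40 N, if the wrist force passes 120 N, or if a joint passes its speed limit or range.

## Working session

There is one attempt and no reset: what is moved stays moved. The work goes in short steps, Python scripts to look and compute and a shell command to move; the robot and the scene stay as the last step left them, time stands still between calls to the robot, and variables do not carry over. Pictures are saved under pics/ and viewed, at most 13 in all, crops included, and the job is handed in when it is done.

```bash
mkdir -p pics; ls
python3 - <<'E'
from plant import arm, imaging
import cv2,numpy as np
s=arm.get_state();print(s)
for n in("scene","top"):
    im=imaging.get_image(n);cv2.imwrite(f"pics/{n}0.png",im[:,:,::-1])
    c=imaging.camera_info(n);print(n,c)
E
```

```text
pics
{'time': 0.0, 'qpos': array([-1.41820091e+00,  2.17748204e-01,  1.61497767e+00,  1.47467585e-05,
        1.31130324e+00, -1.12178800e-01]), 'dq': array([-5.41219991e-04,  1.55775567e-03, -4.56074954e-04,  9.03116027e-05,
       -1.74636171e-03, -5.14230363e-04]), 'joint_efforts': array([ 2.78226553e-04, -3.96845090e+01, -3.03854227e+01,  4.23080928e-05,
        9.75856965e-03,  7.66406544e-06]), 'tool_pos': array([ 163.46723507, -602.37527815,  229.94924082]), 'tool_rot': array([ 9.91249134e-01,  1.31998753e-01, -1.74939154e-05, -1.21812428e-03]), 'ft_force': array([ 0.27329651, -0.31944292, -0.00288661]), 'wrist_torque': array([ 0.04148796, -0.01540039, -0.02199403]), 'gripper_force': 0.0, 'opening': 0.9966211496108526}
scene {'fx': 610.31513075882, 'fy': 610.31513075882, 'cx': 324.01006114203665, 'cy': 249.29572065161184, 'k1': -0.19636381480842388, 'camera_from_world': array([[-8.60277375e-01, -5.09822627e-01, -1.93055677e-03,
         4.71083985e+02],
       [-2.66937910e-01,  4.53652133e-01, -8.50261074e-01,
         3.03241270e+02],
       [ 4.34358135e-01, -7.30945027e-01, -5.26357653e-01,
         8.88450188e+02],
       [ 0.00000000e+00,  0.00000000e+00,  0.00000000e+00,
         1.00000000e+00]])}
top {'fx': 468.17947312448746, 'fy': 468.17947312448746, 'cx': 329.98162853514816, 'cy': 246.90547093196852, 'k1': 0.01200527953760992, 'camera_from_world': array([[ 1.43841009e-02, -9.99885728e-01, -4.65068696e-03,
        -1.19207867e+02],
       [-9.98739846e-01, -1.41436481e-02, -4.81526468e-02,
         6.27806680e+02],
       [ 4.80813666e-02,  5.33745891e-03, -9.98829161e-01,
         1.22380384e+03],
       [ 0.00000000e+00,  0.00000000e+00,  0.00000000e+00,
         1.00000000e+00]])}
```

View pics/scene0.png

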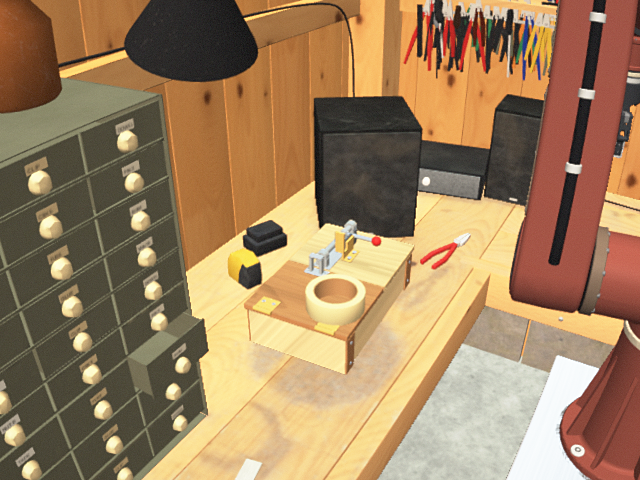

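View pics/top0.png

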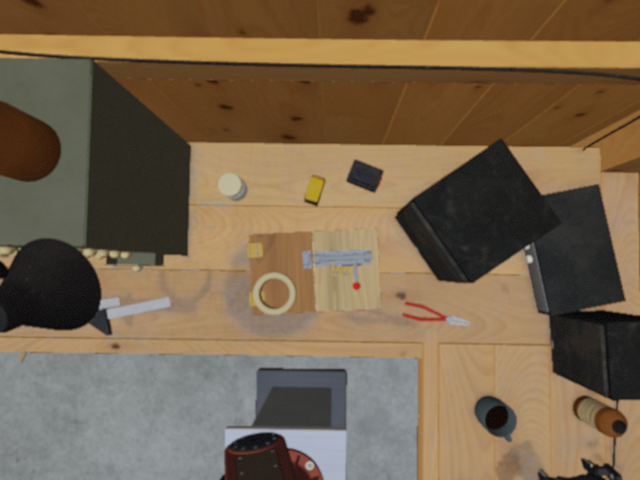

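The top view shows the crate at about (248–382, 229–313) and the red knob at about (356, 286). In the scene view the knob is at about (376, 241). The handle points to the robot (-x), and a tall speaker stands to the right of the crate.

```bash
cat > h.py <<'E'
from plant import arm, imaging
import cv2,numpy as np
def ray(c,p):
    K=np.array([[c['fx'],0,c['cx']],[0,c['fy'],c['cy']],[0,0,1.]])
    n=cv2.undistortPoints(np.array([[p]],float),K,np.array([c['k1'],0,0,0.]))[0,0]
    T=c['camera_from_world'];R=T[:3,:3];o=-R.T@T[:3,3];d=R.T@np.array([n[0],n[1],1]);return o,d/np.linalg.norm(d)
def plane(c,p,z):
    o,d=ray(c,p);return o+d*(z-o[2])/d[2]
def tri(rs):
    A=sum(np.eye(3)-np.outer(d,d) for o,d in rs);b=sum((np.eye(3)-np.outer(d,d))@o for o,d in rs)
    x=np.linalg.solve(A,b);return x,[np.linalg.norm((np.eye(3)-np.outer(d,d))@(x-o)) for o,d in rs]
def red(im,box):
    x0,y0,x1,y1=box;h=cv2.cvtColor(im,cv2.COLOR_RGB2HSV)
    m=(((h[...,0]<6)|(h[...,0]>174))&(h[...,1]>170)&(h[...,2]>90)).astype(np.uint8)
    mm=np.zeros_like(m);mm[y0:y1,x0:x1]=m[y0:y1,x0:x1];M=cv2.moments(mm,True)
    return (M['m10']/M['m00'],M['m01']/M['m00']),M['m00']
E
python3 - <<'E'
from h import *
t=cv2.imread('pics/top0.png')[:,:,::-1].copy();s=cv2.imread('pics/scene0.png')[:,:,::-1].copy()
ct,cs=imaging.camera_info('top'),imaging.camera_info('scene')
a,na=red(t,(340,270,372,300));b,nb=red(s,(362,228,392,252));print(a,na,b,nb)
print(tri([ray(ct,a),ray(cs,b)]))
x0,y0=235,215
cv2.imwrite('pics/c1.png',cv2.resize(t[215:325,240:390,::-1],None,fx=5,fy=5,interpolation=cv2.INTER_CUBIC))
E
```

```text
(355.7857142857143, 285.5) 28.0 (375.92063492063494, 240.77777777777777) 63.0
(array([ 532.51221859, -174.27399353,  115.98675289]), [np.float64(0.567918604880397), np.float64(0.5679186048806151)])
```

View pics/c1.png

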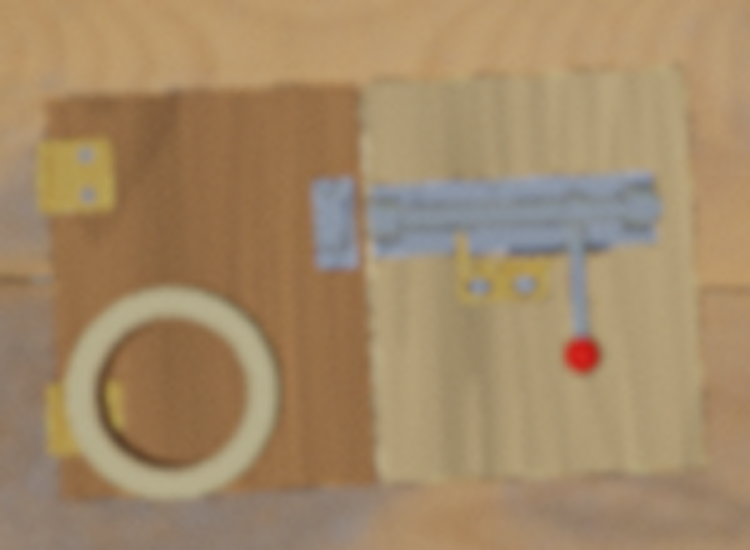

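The crop shows crate corners near (42,98), (682,68), (703,470) and (60,498), the stem from (575,240) to (583,340), and the brass stop ear at about x=462, y=235–300. Knob height measured at 116 mm against the required 114 mm.

Run:
```python
from h import *
ct=imaging.camera_info('top')
f=lambda u,v,z:plane(ct,(240+(u+.5)/5-.5,215+(v+.5)/5-.5),z)
P=[f(*p,90) for p in [(42,98),(682,68),(703,470),(60,498)]]
for p in P: print(p.round(1))
e=[P[i]-P[(i+1)%4] for i in range(4)];print([np.linalg.norm(v).round(1) for v in e])
y=np.unwrap([np.arctan2(-v[0],v[1]) for v in (e[0],-e[2])]);x=[np.arctan2(v[1],v[0]) for v in (-e[3],e[1])]
print('yaw',np.degrees(y),np.degrees(x))
yaw=np.mean([*y,*x]);print(np.degrees(yaw))
C=np.mean(P,0);ux=np.array([np.cos(yaw),np.sin(yaw),0]);uy=np.array([-ux[1],ux[0],0])
k=np.array([532.5,-174.3,114]);print('C',C,'knob in crate',(k-C)@ux,(k-C)@uy)
for z in(130,149):
  q=f(462,270,z);print('ear rel knob y',(q-k)@uy,'x',(q-k)@ux)
s=arm.get_state();from scipy.spatial.transform import Rotation as R
M=R.from_quat(s['tool_rot']).as_matrix();print(M.round(3))
D=np.array([ux,-uy,[0,0,-1]]).T
rel=R.from_matrix(M.T@D);print('turn',rel.as_rotvec(True))
tgt=k+[0,0,80]; print('shift in new tool axes to above knob +80',D.T@(tgt-s['tool_pos']))
```

```text
[654.6  93.9  90. ]
[ 674.  -224.5   90. ]
[ 475.2 -236.7   90. ]
[456.8  80.4  90. ]
[np.float64(318.9), np.float64(199.2), np.float64(317.7), np.float64(198.2)]
yaw [3.49516103 3.32077647] [3.89066486 3.52655014]
3.558288125097942
C [565.16285315 -71.71900601  90.        ] knob in crate -38.966464542847746 -100.35605086589766
ear rel knob y 55.307971188326306 x 42.99385845495559
ear rel knob y 55.30312904376381 x 42.958093908399384
[[ 0.965  0.262 -0.   ]
 [ 0.262 -0.965  0.002]
 [ 0.    -0.002 -1.   ]]
turn [-1.27156093e-01 -2.70766904e-03  1.16132159e+01]
shift in new tool axes to above knob +80 [ 394.86216383 -404.43196635   36.07915741]
```

```bash
python3 -m pendant '0 0 5.8 0 0 0 -1;0 0 5.8 0 0 0 -1;0 0 0 0.025 -0.04 0 -1;0 0 0 0.025 -0.04 0 -1;0 0 0 0.025 -0.04 0 -1;0 0 0 0.025 -0.04 0 -1;0 0 0 0.025 -0.04 0 -1;0 0 0 0.025 -0.04 0 -1'
cat > go.py <<'E'
from h import *
from scipy.spatial.transform import Rotation as R
yaw=np.radians(3.5);ux=np.array([np.cos(yaw),np.sin(yaw),0]);uy=np.array([-ux[1],ux[0],0]);D=np.array([ux,-uy,[0,0,-1]]).T
def rel(tgt):
    s=arm.get_state();M=R.from_quat(s['tool_rot']).as_matrix()
    print('t',s['time'],'pos',s['tool_pos'].round(1),'turn',R.from_matrix(M.T@D).as_rotvec(True).round(2),'shift mm',(M.T@(np.array(tgt)-s['tool_pos'])).round(1),'F',s['ft_force'].round(2),'Fcrate',(s['ft_force']@np.array([ux,uy,[0,0,1]]).T).round(2))
E
python3 -c "
from go import *
rel([532.5,-174.3,200])"
```

```text
time: 1.1
tool_pos: [298.7, -352.6, 230.8]
tool_rot: [1.0, 0.031, -0.0, -0.0]
ft_force: [0.1, -0.4, -1.1]
opening: 1.001
gripper_force: 0.0
t 1.1 pos [ 298.7 -352.6  230.8] turn [-0.04  0.01  0.05] shift mm [ 244.4 -163.5   30.9] F [ 0.14 -0.43 -1.07] Fcrate [ 0.11 -0.43 -1.07]
```

```bash
python3 -m pendant '0 0 0 0.03 -0.03 0 -1;0 0 0 0.035 -0.03 0 -1;0 0 0 0.035 -0.03 0 -1;0 0 0 0.04 -0.03 0 -1;0 0 0 0.04 -0.03 0 -1;0 0 0 0.04 -0.0135 0.01 -1;0 0 0 0.024 0 0.02 -1;0 0 0 0 0 0 -1'
python3 - <<'E'
from go import *
rel([532.5,-174.3,200])
c=imaging.camera_info('wrist');im=imaging.get_image('wrist');cv2.imwrite('pics/w1.png',im[:,:,::-1])
import json;c['camera_from_world']=c['camera_from_world'].tolist();json.dump(c,open('w1.json','w'),default=float)
E
```

```text
time: 2.1
tool_pos: [531.1, -174.7, 198.7]
tool_rot: [0.999, 0.032, -0.002, -0.001]
ft_force: [-0.7, -0.1, -0.1]
opening: 0.997
gripper_force: 0.0
t 2.1 pos [ 531.1 -174.7  198.7] turn [-0.14  0.26  0.18] shift mm [ 1.4 -0.3 -1.3] F [-0.67 -0.1  -0.06] Fcrate [-0.68 -0.06 -0.06]
```

View pics/w1.png

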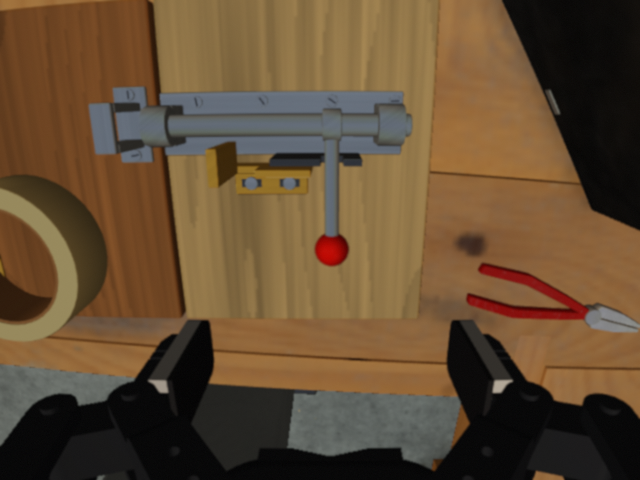

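Close view: knob centre at about (332,250), stem running straight up to the rod at (332,120), and brass ear at about columns 207–236, rows 143–187. Everything around it is clear.

Run:
```python
from go import *
import json
c=json.load(open('w1.json'));c['camera_from_world']=np.array(c['camera_from_world'])
im=cv2.imread('pics/w1.png')[:,:,::-1].copy()
p,n=red(im,(305,225,360,275));print(p,n)
k=plane(c,p,114);print('knob',k);o,_=ray(c,p);print('cam',o)
ct=imaging.camera_info('top');cs=imaging.camera_info('scene')
print(tri([ray(c,p),ray(ct,(355.79,285.5)),ray(cs,(375.92,240.78))]))
for q,z in[((208,170),149),((222,165),149),((236,165),149),((236,165),122),((332,170),114),((160,126),114),((400,126),114)]:
    w=plane(c,q,z)-k;print(q,z,'rel x',(w@ux).round(1),'y',(w@uy).round(1))
k[2]=114;rel(k-[0,0,15])
cv2.imwrite('pics/w1c.png',cv2.resize(im[120:220,180:350,::-1],None,fx=4.5,fy=4.5,interpolation=cv2.INTER_CUBIC))
```

```text
(330.5148247978437, 250.22506738544473) 742.0
knob [ 532.32719904 -174.88925411  114.        ]
cam [ 612.62015055 -169.71489794  339.87398503]
(array([ 532.69502867, -174.60245949,  115.65782819]), [np.float64(0.3259357297099925), np.float64(0.7016663947657574), np.float64(0.543697382973193)])
(208, 170) 149 rel x 51.7 y 57.0
(222, 165) 149 rel x 54.0 y 50.3
(236, 165) 149 rel x 53.9 y 43.7
(236, 165) 122 rel x 50.2 y 49.9
(332, 170) 114 rel x 46.4 y -0.6
(160, 126) 114 rel x 70.3 y 91.8
(400, 126) 114 rel x 70.0 y -36.5
t 2.15 pos [ 530.8 -175.3  199.8] turn [-0.09  0.2   0.13] shift mm [ 1.900e+00 -1.000e-01  1.008e+02] F [-0.4  -0.46  0.28] Fcrate [-0.43 -0.43  0.28]
```

View pics/w1c.png

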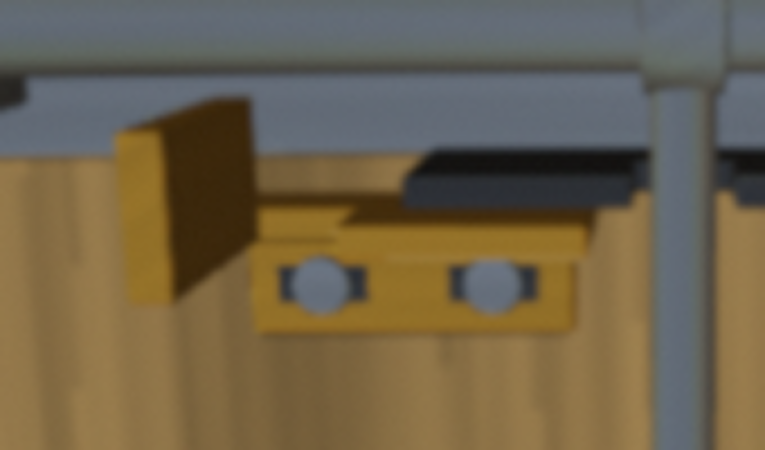

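The crop shows the ear's top strip (117–165), so its near face top edge is about px column 217. That puts the face about 52–53 mm beyond the knob and stem contact at a slide of about 48–49 mm. Going down to the knob now.

```bash
python3 -m pendant '0 0 0 0.002 0 0.025 -1;0 0 0 0 0 0.025 -1;0 0 0 0 0 0.025 -1;0 0 0 0 0 0.015 -1;0 0 0 0 0 0.008 -1;0 0 0 0 0 0.004 -1;0 0 0 0 0 0 -1;0 0 0 0 0 0 -1'
python3 -c "
from go import *
rel([532.5,-174.7,96])"
```

```text
time: 3.15
tool_pos: [534.3, -176.1, 100.2]
tool_rot: [1.0, 0.031, 0.001, 0.0]
ft_force: [-1.2, 0.3, 0.0]
opening: 1.002
gripper_force: 0.0
t 3.15 pos [ 534.3 -176.1  100.2] turn [ 0.04 -0.08  0.07] shift mm [-1.7 -1.5  4.2] F [-1.25  0.26  0.04] Fcrate [-1.23  0.34  0.04]
```

```bash
python3 -m pendant '0 0 0 -0.001 -0.001 0.002 -1;0 0 0 0 0 0.0015 -1;0 0 0 0 0 0 0;0 0 0 0 0 0 0.6;0 0 0 0 0 0 1;0 0 0 0 0 0 1;0 0 0 0 0 0 1;0 0 0 0 0 0 1'
python3 -c "
from go import *
rel([532.5,-174.7,96])"
```

```text
time: 4.15
tool_pos: [532.7, -175.2, 96.1]
tool_rot: [1.0, 0.031, 0.0, 0.0]
ft_force: [-1.2, -1.7, 2.4]
opening: 0.196
gripper_force: 58.4
t 4.15 pos [ 532.7 -175.2   96.1] turn [ 0.03 -0.01  0.07] shift mm [-0.2 -0.5  0.1] F [-1.21 -1.66  2.35] Fcrate [-1.31 -1.58  2.35]
```

```bash
python3 -m pendant '0 0 0 0.0008 0 -0.0105 1;0 0 0 0.0023 0 -0.0102 1;0 0 0 0.0039 0 -0.0098 1;0 0 0 0.0052 0 -0.0091 1;0 0 0 0.0066 0 -0.0082 1;0 0 0 0 0 0 1;0 0 0 0 0 0 1;0 0 0 0 0 0 1'
python3 - <<'E'
from go import *
rel([532.5+18.8,-174.7+1.2,96+47.7])
im=imaging.get_image('wrist');cv2.imwrite('pics/w2.png',im[:,:,::-1])
E
```

```text
time: 5.15
tool_pos: [551.4, -173.9, 143.4]
tool_rot: [1.0, 0.031, 0.0, 0.0]
ft_force: [3.4, -3.1, -5.4]
opening: 0.191
gripper_force: 58.6
t 5.15 pos [ 551.4 -173.9  143.4] turn [ 0.02 -0.02  0.07] shift mm [-0.1 -0.4 -0.3] F [ 3.41 -3.07 -5.35] Fcrate [ 3.21 -3.27 -5.35]
```

View pics/w2.png

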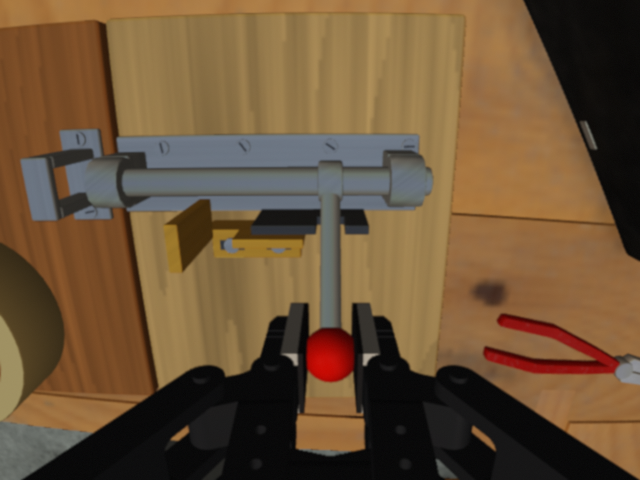

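The knob sits centred between the pads at (330,355). The handle is raised clear of the comb and the bolt is still drawn back. Sliding to just short of the ear.

```bash
python3 -m pendant '0 0 0 0 -0.005 0 1;0 0 0 0 -0.006 0 1;0 0 0 0 -0.006 0 1;0 0 0 0 -0.006 0 1;0 0 0 0 -0.006 0 1;0 0 0 0 -0.006 0 1;0 0 0 0 -0.005 0 1;0 0 0 0 0 0 1'
python3 - <<'E'
from go import *
rel(np.array([551.4,-173.9,143.4])+uy*45)
im=imaging.get_image('wrist');cv2.imwrite('pics/w3.png',im[:,:,::-1])
E
```

```text
time: 6.2
tool_pos: [549.2, -134.9, 143.7]
tool_rot: [1.0, 0.031, 0.0, 0.001]
ft_force: [3.0, -6.3, -5.8]
opening: 0.192
gripper_force: 58.6
t 6.2 pos [ 549.2 -134.9  143.7] turn [ 0.15 -0.05  0.1 ] shift mm [-0.2 -5.9  0.3] F [ 3.01 -6.31 -5.79] Fcrate [ 2.62 -6.48 -5.79]
```

View pics/w3.png

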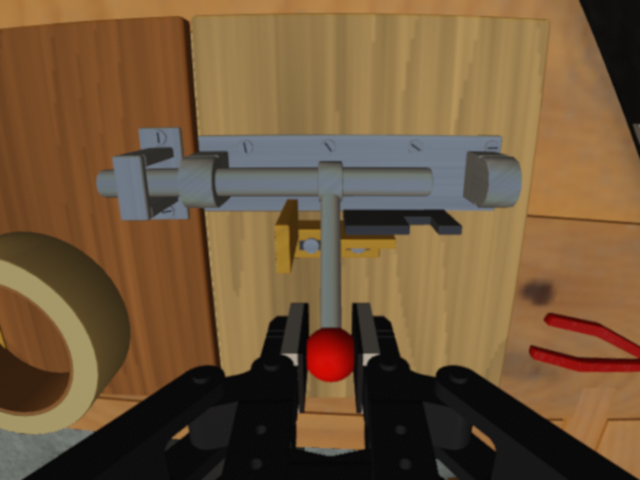

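The stem's left edge is at col 321 and the ear face at about 290–298, so roughly 9–10 mm are left. That agrees with contact at about 49 mm. Creeping in from here.

```bash
python3 -m pendant '0 0 0 0 -0.0015 0 1;0 0 0 0 -0.0015 0 1;0 0 0 0 -0.001 0 1;0 0 0 0 -0.001 0 1;0 0 0 0 -0.001 0 1;0 0 0 0 -0.001 0 1;0 0 0 0 0 0 1;0 0 0 0 0 0 1'
python3 -c "
from go import *
rel(np.array([551.4,-173.9,143.4])+uy*45)"
```

```text
time: 7.25
tool_pos: [548.8, -128.6, 143.8]
tool_rot: [1.0, 0.031, 0.001, 0.002]
ft_force: [3.7, -6.6, -5.3]
opening: 0.19
gripper_force: 58.6
t 7.25 pos [ 548.8 -128.6  143.8] turn [ 0.2  -0.06  0.08] shift mm [-0.2  0.4  0.4] F [ 3.69 -6.64 -5.34] Fcrate [ 3.28 -6.85 -5.34]
```

```bash
for i in 1; do python3 -m pendant '0 0 0 0 -0.0005 0 1;0 0 0 0 0 0 1;0 0 0 0 -0.0005 0 1;0 0 0 0 0 0 1;0 0 0 0 0 0 1;0 0 0 0 0 0 1;0 0 0 0 0 0 1;0 0 0 0 0 0 1'; done
python3 -c "
from go import *
rel(np.array([551.4,-173.9,143.4])+uy*45)"
```

```text
time: 8.25
tool_pos: [548.8, -127.7, 143.8]
tool_rot: [1.0, 0.031, 0.001, 0.002]
ft_force: [2.6, -7.4, -5.6]
opening: 0.19
gripper_force: 58.7
t 8.25 pos [ 548.8 -127.7  143.8] turn [ 0.21 -0.06  0.08] shift mm [-0.2  1.3  0.4] F [ 2.59 -7.39 -5.57] Fcrate [ 2.14 -7.54 -5.57]
```

```bash
python3 -m pendant '0 0 0 0 -0.0005 0 1;0 0 0 0 0 0 1;0 0 0 0 -0.0005 0 1;0 0 0 0 0 0 1;0 0 0 0 0 0 1;0 0 0 0 0 0 1;0 0 0 0 0 0 1;0 0 0 0 0 0 1'
python3 - <<'E'
from go import *
rel(np.array([551.4,-173.9,143.4])+uy*45)
im=imaging.get_image('wrist');cv2.imwrite('pics/w4.png',cv2.resize(im[190:290,250:400,::-1],None,fx=5,fy=5,interpolation=cv2.INTER_CUBIC))
E
```

```text
time: 9.25
tool_pos: [548.7, -126.7, 143.8]
tool_rot: [1.0, 0.031, 0.001, 0.002]
ft_force: [3.8, -8.6, -5.0]
opening: 0.192
gripper_force: 58.7
t 9.25 pos [ 548.7 -126.7  143.8] turn [ 0.21 -0.06  0.09] shift mm [-0.2  2.3  0.5] F [ 3.78 -8.63 -5.  ] Fcrate [ 3.25 -8.85 -5.  ]
```

View pics/w4.png

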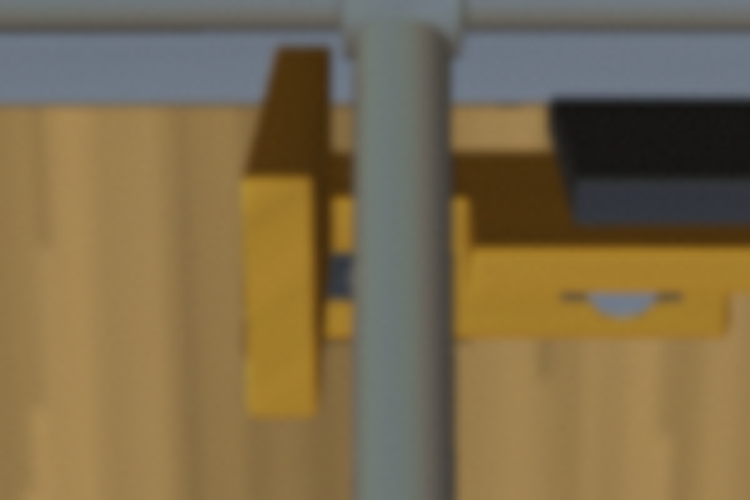

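The stem spans columns 355–450 of the crop and the notch 330–470 (12 px/mm), so the stem is centred over the notch with about 2 mm to the ear. I'll touch the ear gently to confirm.

```bash
python3 -m pendant '0 0 0 0 -0.0005 0 1;0 0 0 0 0 0 1;0 0 0 0 -0.0005 0 1;0 0 0 0 0 0 1;0 0 0 0 -0.0003 0 1;0 0 0 0 0 0 1;0 0 0 0 0 0 1;0 0 0 0 0 0 1'
python3 -c "
from go import *
rel(np.array([551.4,-173.9,143.4])+uy*45)"
```

```text
time: 10.3
tool_pos: [548.6, -125.4, 143.8]
tool_rot: [1.0, 0.031, 0.001, 0.002]
ft_force: [3.5, -8.1, -5.3]
opening: 0.197
gripper_force: 58.7
t 10.3 pos [ 548.6 -125.4  143.8] turn [ 0.21 -0.06  0.08] shift mm [-0.2  3.6  0.4] F [ 3.49 -8.07 -5.25] Fcrate [ 2.99 -8.27 -5.25]
```

```bash
python3 -m pendant '0 0 0 0 -0.0003 0 1;0 0 0 0 0 0 1;0 0 0 0 -0.0003 0 1;0 0 0 0 0 0 1;0 0 0 0 0 0 1;0 0 0 0 0 0 1;0 0 0 0 0 0 1;0 0 0 0 0 0 1'
python3 -c "
from go import *
rel(np.array([551.4,-173.9,143.4])+uy*45)"
```

```text
time: 11.3
tool_pos: [548.6, -124.9, 143.8]
tool_rot: [1.0, 0.031, 0.001, 0.002]
ft_force: [4.2, -7.7, -5.6]
opening: 0.197
gripper_force: 58.7
t 11.3 pos [ 548.6 -124.9  143.8] turn [ 0.22 -0.06  0.08] shift mm [-0.2  4.1  0.4] F [ 4.23 -7.71 -5.6 ] Fcrate [ 3.75 -7.95 -5.6 ]
```

```bash
python3 -m pendant '0 0 0 0 -0.0003 0 1;0 0 0 0 0 0 1;0 0 0 0 -0.0003 0 1;0 0 0 0 0 0 1;0 0 0 0 0 0 1;0 0 0 0 0 0 1;0 0 0 0 0 0 1;0 0 0 0 0 0 1'
python3 -c "
from go import *
rel(np.array([551.4,-173.9,143.4])+uy*45)"
```

```text
time: 12.3
tool_pos: [548.6, -124.5, 143.8]
tool_rot: [1.0, 0.031, 0.001, 0.002]
ft_force: [3.3, -8.7, -6.3]
opening: 0.19
gripper_force: 58.7
t 12.3 pos [ 548.6 -124.5  143.8] turn [ 0.24 -0.07  0.08] shift mm [-0.2  4.5  0.4] F [ 3.35 -8.71 -6.34] Fcrate [ 2.81 -8.9  -6.34]
```

```bash
python3 -m pendant '0 0 0 0 -0.0003 0 1;0 0 0 0 0 0 1;0 0 0 0 -0.0002 0 1;0 0 0 0 0 0 1;0 0 0 0 0 0 1;0 0 0 0 0 0 1;0 0 0 0 0 0 1;0 0 0 0 0 0 1'
python3 -c "
from go import *
rel(np.array([551.4,-173.9,143.4])+uy*45)"
```

```text
time: 13.3
tool_pos: [548.6, -124.4, 143.9]
tool_rot: [1.0, 0.031, 0.001, 0.003]
ft_force: [4.0, -9.4, -6.7]
opening: 0.193
gripper_force: 58.7
t 13.3 pos [ 548.6 -124.4  143.9] turn [ 0.29 -0.07  0.09] shift mm [-0.3  4.6  0.5] F [ 3.96 -9.42 -6.68] Fcrate [ 3.38 -9.65 -6.68]
```

Contact confirmed: travel stalled while the force rose at about 49.5 mm. Backing off about 2 mm to the notch centre and lowering partway.

```bash
python3 -m pendant '0 0 0 0 0.001 0 1;0 0 0 0 0.001 0 1;0 0 0 0 0.0005 0 1;0 0 0 -0.0066 0 0.0082 1;0 0 0 -0.0052 0 0.0091 1;0 0 0 0 0 0 1;0 0 0 0 0 0 1;0 0 0 0 0 0 1'
python3 - <<'E'
from go import *
rel(np.array([551.4-11.8,-173.9,143.4-17.3])+uy*45)
im=imaging.get_image('wrist');cv2.imwrite('pics/w5.png',cv2.resize(im[190:290,250:400,::-1],None,fx=5,fy=5,interpolation=cv2.INTER_CUBIC))
E
```

```text
time: 14.3
tool_pos: [538.3, -127.2, 128.7]
tool_rot: [0.999, 0.032, 0.002, 0.002]
ft_force: [1.3, -7.1, 1.0]
opening: 0.19
gripper_force: 58.9
t 14.3 pos [ 538.3 -127.2  128.7] turn [ 0.28 -0.22  0.18] shift mm [-1.6  1.7  2.6] F [ 1.32 -7.05  1.  ] Fcrate [ 0.89 -7.12  1.  ]
```

View pics/w5.png

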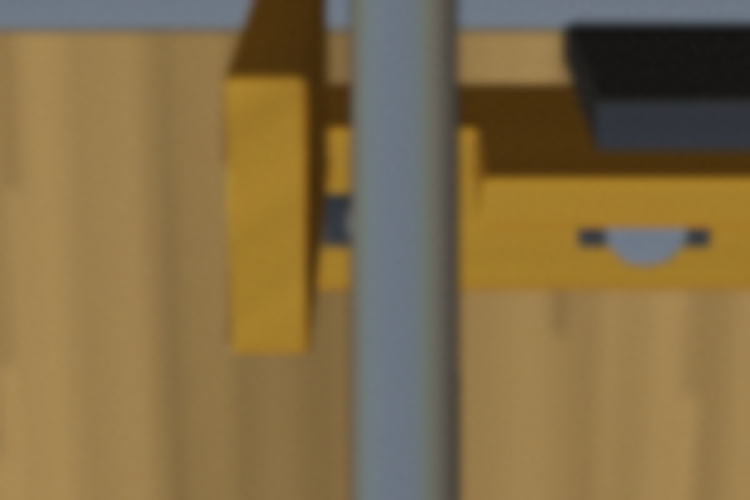

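The stem (353–455) is centred between the notch walls (322–480). Continuing down slowly.

```bash
python3 -m pendant '0 0 0 -0.002 0 0.0049 1;0 0 0 -0.0018 0 0.0049 1;0 0 0 -0.0013 0 0.0051 1;0 0 0 -0.001 0 0.0051 1;0 0 0 0 0 0 1;0 0 0 0 0 0 1;0 0 0 0 0 0 1;0 0 0 0 0 0 1'
python3 -c "
from go import *
rel(np.array([551.4-18,-173.9,143.4-37.3])+uy*45)"
```

```text
time: 15.35
tool_pos: [526.3, -127.3, 106.4]
tool_rot: [0.999, 0.032, -0.005, 0.001]
ft_force: [-8.9, -8.0, 3.7]
opening: 0.192
gripper_force: 60.9
t 15.35 pos [ 526.3 -127.3  106.4] turn [0.15 0.59 0.15] shift mm [4.2 1.9 0.3] F [-8.87 -7.95  3.69] Fcrate [-9.34 -7.39  3.69]
```

Run:
```python
from go import *
rel(np.array([551.4-18,-173.9,143.4-37.3])+uy*45)
im=imaging.get_image('wrist');cv2.imwrite('pics/w6.png',im[:,:,::-1])
c=imaging.camera_info('wrist');print(imaging.camera_info('wrist')['camera_from_world'].round(3).tolist())
p,n=red(im,(280,280,380,430));print(p,n,[plane(c,p,z).round(1) for z in (114,124,134)])
im=imaging.get_image('scene');c=imaging.camera_info('scene');p,n=red(im,(300,200,400,270));print(p,n)
cv2.imwrite('pics/s6.png',cv2.resize(im[190:290,290:430,::-1],None,fx=5,fy=5,interpolation=cv2.INTER_CUBIC))
print(arm.get_state()['wrist_torque'])
```

```text
t 15.35 pos [ 526.3 -127.3  106.4] turn [0.15 0.59 0.15] shift mm [4.2 1.9 0.3] F [-8.87 -7.95  3.69] Fcrate [-9.34 -7.39  3.69]
[[0.064, -0.998, 0.003, -161.127], [-0.945, -0.059, 0.323, 487.979], [-0.322, -0.024, -0.947, 426.812], [0.0, 0.0, 0.0, 1.0]]
(328.915, 340.7415) 2000.0 [array([ 524.7, -127.1,  114. ]), array([ 531. , -126.7,  124. ]), array([ 537.3, -126.3,  134. ])]Traceback (most recent call last):
  File "<stdin>", line 6, in <module>
  File "h.py", line 16, in red
    return (M['m10']/M['m00'],M['m01']/M['m00']),M['m00']
            ~~~~~~~~^~~~~~~~~
ZeroDivisionError: float division by zero
```

View pics/w6.png

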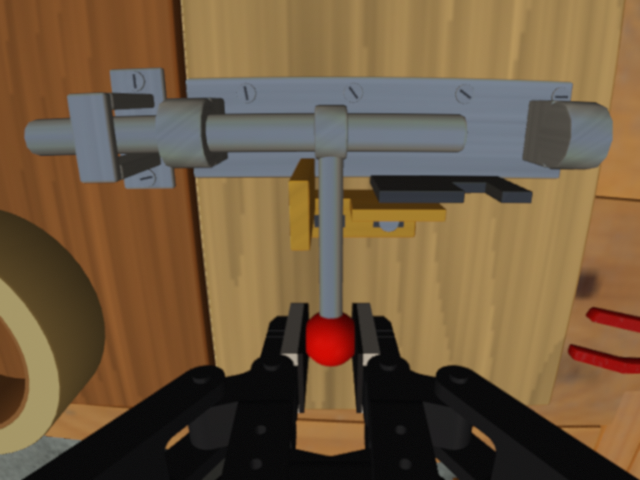

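The handle is inside the notch, with the ball at about (330,340) and the stem between the ear and the near wall. The tool carries some radial load, so I'll ease it in -x while finishing the lowering.

```bash
python3 -m pendant '0 0 0 -0.001 0 0 1;0 0 0 -0.001 0 0.002 1;0 0 0 -0.001 0 0.002 1;0 0 0 0 0 0.002 1;0 0 0 0 0 0 1;0 0 0 0 0 0 1;0 0 0 0 0 0 1;0 0 0 0 0 0 1'
python3 -c "
from go import *
rel(np.array([551.4-18,-173.9,143.4-37.3])+uy*45);print(arm.get_state()['wrist_torque'])"
```

```text
time: 16.45
tool_pos: [525.8, -127.6, 101.5]
tool_rot: [0.999, 0.032, -0.002, 0.002]
ft_force: [-5.6, -8.2, 3.3]
opening: 0.192
gripper_force: 61.7
t 16.45 pos [ 525.8 -127.6  101.5] turn [0.19 0.24 0.12] shift mm [ 4.7  1.7 -4.6] F [-5.56 -8.17  3.33] Fcrate [-6.05 -7.82  3.33]
[-1.37322373  0.63510375  0.01320844]
```

```bash
python3 -m pendant '0 0 0 -0.001 0 0.002 1;0 0 0 -0.001 0 0.002 1;0 0 0 0 0 0.001 1;0 0 0 0 0 0 1;0 0 0 0 0 0 1;0 0 0 0 0 0 1;0 0 0 0 0 0 1;0 0 0 0 0 0 1'
python3 - <<'E'
from go import *
rel(np.array([551.4-18,-173.9,143.4-37.3])+uy*45)
c=imaging.camera_info('wrist');im=imaging.get_image('wrist')
p,n=red(im,(280,260,380,430));print(p,n,[plane(c,p,z).round(1) for z in (110,114,118,124)])
E
```

```text
time: 17.45
tool_pos: [525.6, -128.1, 97.6]
tool_rot: [0.999, 0.032, -0.0, 0.002]
ft_force: [-3.8, -8.2, 5.2]
opening: 0.188
gripper_force: 62.7
t 17.45 pos [ 525.6 -128.1   97.6] turn [0.26 0.01 0.13] shift mm [ 5.   1.3 -8.4] F [-3.82 -8.15  5.24] Fcrate [-4.31 -7.91  5.24]
(328.83543029693004, 342.10367388022144) 1987.0 [array([ 526.3, -127.7,  110. ]), array([ 528.8, -127.5,  114. ]), array([ 531.3, -127.3,  118. ]), array([ 535. , -127.1,  124. ])]
```

Handle is level: the ball ray meets x≈529.6 at z≈115. Before letting go, I'll ease the bolt back onto the notch's near wall so the spring doesn't snap it.

```bash
python3 -m pendant '0 0 0 0 0.0005 0 1;0 0 0 0 0.0005 0 1;0 0 0 0 0.0005 0 1;0 0 0 0 0.0003 0 1;0 0 0 0 0.0003 0 1;0 0 0 0 0 0 1;0 0 0 0 0 0 1;0 0 0 0 0 0 1'
python3 -c "
from go import *
rel(np.array([551.4-18,-173.9,143.4-37.3])+uy*45)"
```

```text
time: 18.5
tool_pos: [525.8, -130.1, 97.6]
tool_rot: [0.999, 0.032, -0.0, 0.002]
ft_force: [-3.5, -6.6, 4.5]
opening: 0.194
gripper_force: 62.7
t 18.5 pos [ 525.8 -130.1   97.6] turn [0.25 0.01 0.13] shift mm [ 5.  -0.8 -8.5] F [-3.54 -6.59  4.54] Fcrate [-3.94 -6.36  4.54]
```

```bash
python3 -m pendant '0 0 0 0 0.0003 0 1;0 0 0 0 0.0003 0 1;0 0 0 0 0.0003 0 1;0 0 0 0 0.0003 0 1;0 0 0 0 0.0003 0 1;0 0 0 0 0 0 1;0 0 0 0 0 0 1;0 0 0 0 0 0 1'
python3 -c "
from go import *
rel(np.array([551.4-18,-173.9,143.4-37.3])+uy*45)"
```

```text
time: 19.5
tool_pos: [525.7, -130.4, 97.6]
tool_rot: [1.0, 0.032, -0.0, 0.001]
ft_force: [-3.3, -4.2, 5.5]
opening: 0.192
gripper_force: 62.8
t 19.5 pos [ 525.7 -130.4   97.6] turn [0.12 0.03 0.12] shift mm [ 5.  -1.  -8.5] F [-3.28 -4.17  5.53] Fcrate [-3.53 -3.96  5.53]
```

Stem is on the near wall and the load is passing to the notch. Unloading the rest, then opening.

```bash
python3 -m pendant '0 0 0 0 0.0005 0 1;0 0 0 0 0.0005 0 1;0 0 0 0 0.0005 0 1;0 0 0 0 0 0 1;0 0 0 0 0 0 0.5;0 0 0 0 0 0 0;0 0 0 0 0 0 -0.5;0 0 0 0 0 0 -0.5'
python3 - <<'E'
from go import *
rel(np.array([551.4-18,-173.9,143.4-37.3])+uy*45);print(arm.get_state()['opening'])
c=imaging.camera_info('wrist');im=imaging.get_image('wrist')
p,n=red(im,(260,260,400,430));print(p,n,[plane(c,p,z).round(1) for z in (110,114,118,124)])
E
```

```text
time: 20.5
tool_pos: [525.6, -130.6, 95.1]
tool_rot: [1.0, 0.031, -0.0, -0.0]
ft_force: [-0.5, -0.3, 0.2]
opening: 0.75
gripper_force: 0.0
t 20.5 pos [ 525.6 -130.6   95.1] turn [-0.03  0.03  0.07] shift mm [  5.2  -1.3 -11. ] F [-0.47 -0.25  0.21] Fcrate [-0.49 -0.22  0.21]
0.7503146639465316
(328.2190959409594, 346.72739852398524) 2168.0 [array([ 526. , -130.1,  110. ]), array([ 528.5, -129.9,  114. ]), array([ 531.1, -129.8,  118. ]), array([ 534.9, -129.6,  124. ])]
```

Released with the handle still level. Retracting straight up and checking.

```bash
python3 -m pendant '0 0 0 0 0 -0.005 -0.5;0 0 0 0 0 -0.015 -0.5;0 0 0 0 0 -0.025 -0.5;0 0 0 0 0 -0.03 -0.5;0 0 0 0 0 -0.03 -0.5;0 0 0 0 0 -0.02 -0.5;0 0 0 0 0 0 -0.5;0 0 0 0 0 0 -0.5'
python3 - <<'E'
from go import *
rel([532.5,-174.7,200])
c=imaging.camera_info('wrist');im=imaging.get_image('wrist');cv2.imwrite('pics/w7.png',im[:,:,::-1])
p,n=red(im,(280,200,380,330));w=ray(c,p)
ct=imaging.camera_info('top');it=imaging.get_image('top');print(p,n,plane(c,p,114))
E
```

```text
time: 21.55
tool_pos: [525.4, -130.7, 220.0]
tool_rot: [1.0, 0.031, -0.0, -0.0]
ft_force: [0.7, -0.8, -0.1]
opening: 0.75
gripper_force: 0.0
t 21.55 pos [ 525.4 -130.7  220. ] turn [-0.01  0.03  0.07] shift mm [ 4.4 44.4 20. ] F [ 0.74 -0.84 -0.12] Fcrate [ 0.68 -0.88 -0.12]
(329.2082066869301, 235.10942249240122) 658.0 [ 529.41675589 -130.13336096  114.        ]
```

View pics/w7.png

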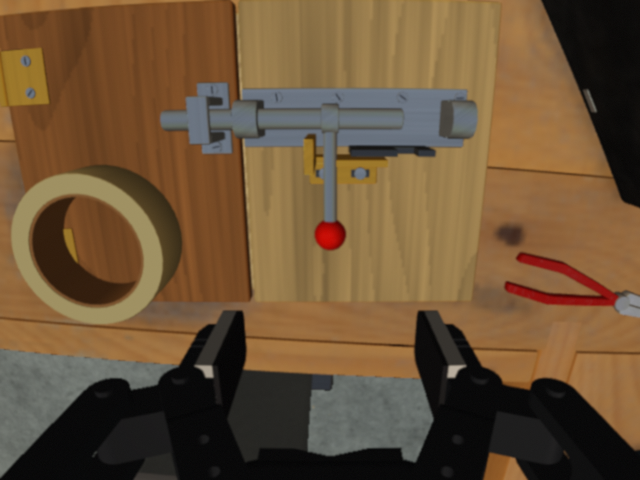

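The bolt is through the staple, and the knob at (329,235) is about 45 mm from its start. The stem lies level in the brass notch against its near wall, and the gripper is clear. Handing in.

```bash
python3 -c "
from plant import sign_off
print(sign_off())"
```

```text
the job is handed in; nothing more can be done
None
```

The hatch is bolted and handed in: the bolt is about 45 mm across through the staple, the handle lies level in the locking notch and stayed there when let go, and the robot is clear; sign-off returned no verdict.

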